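# Release a label roll with the chuck key and take it off the unwinder

### The job

Take the part-used label roll off the unwinder: fit the large T-handle key into the square socket of the chuck's lock - press and rotate it until it drops in - and turn it anticlockwise to its stop so that the locking nose swings in. Put the key back upright in its own hole in the key stand, lift the roll up off the chuck and set it down, without dropping it, so that it stands upright on the floor of the roll tray. Leave the full roll and the small key where they are.

Things in the scene. Friction and masses are not known exactly. Their poses are not given: they have to be found in the camera images.
- unwinder: Bench label unwinder, fixed: grey base plate 180 x 120 x 16 mm with a round aluminium platter (110 mm across, top 28 mm above the bench) and upright on it the core chuck, a cylinder 47 mm across held by a brake. Origin: on the chuck's axis at bench level, z up. Two guide posts with rollers (22 mm across, 91 mm high) stand 92 mm out along +x, 30 mm either side; nothing else stands beside the roll.
- socket (a point): Middle of the mouth of the square socket in the chuck's lock, 96 mm above the bench, facing up: 16 mm wide, 18 mm deep, in a flat round steel head 26 mm across (the chuck's highest part) that stands 10 mm off the chuck's axis. This frame's x points from that axis to the socket; the square's own direction is NOT given by it and may be any: feel for it or look. The square repeats every 90 degrees.
- lock (a joint): Angle of the lock (rad) about the socket's upright axis, anticlockwise seen from above: 0 (start, a stop) = its nose, 8 mm wide and 5 mm thick, points outward 4 mm over the end of the roll's core and holds the roll down; 1.5 (86 degrees, end stop) = nose swung in, roll free. Takes about 0.1 N m; stays where left; past a stop the drive slips at 0.5 N m. The nose's top is 94 mm above the bench.
- key_handle (a point): Middle of the black cross-bar of the large T-handle key (the larger of two in the stand). The bar lies along this frame's x: 95 mm long, 18 mm wide (flat sides), 22 mm high. Frame z points from tip to handle. Steel shank 14 mm square, its sides parallel and square to the bar; the tip lies 125 mm below this point, 15 mm above the bench when in the stand. Mass about 0.2 kg.
- key_tip (a point): End of the large key's shank: the last 5 mm is a round tapered pilot, 8 to 14 mm across; above it the 14 mm square begins. Same axes as key_handle. Fully down in the chuck's socket it is 18 mm below the socket's mouth.
- key_stand: Grey plastic key stand, fixed, 70 (x) x 130 (y) x 75 mm high; origin at the middle of its underside, z up. Large key's hole: round, 23 mm across, 60 mm deep, at x 0, y +37 mm (this frame). The small key's hole is at y -37 mm.
- small_key_handle (a point): Middle of the small T-handle key's bar (66 x 18 x 22 mm, along this frame's x), 100 mm above its tip; stands in the key stand. To be left there.
- roll_center (a point): Centre of the part-used label roll on the chuck: outside 68 mm across, core bore 50 mm, 60 mm high, white labels on a cardboard core; this point is half-way up on its axis (z). It stands on the platter, its underside 28 mm and its top 88 mm above the bench; mass about 0.12 kg. With the nose in it must be raised 72 mm to clear the chuck.
- tray: Shallow blue plastic tray for part-used rolls, fixed, 230 (x) x 130 (y) x 28 mm high, walls and floor 4 mm; origin at the middle of its underside, z up. Its -x half holds the full roll; the +x half is free.
- full_roll_center (a point): Centre of the full label roll that stands in the tray: 86 mm diameter, 60 mm high. To be left there.
Things that resemble listed ones, but are neither listed nor needed, are in the scene too. Leave any white look-alike of the part that bears key_handle alone. Leave any red look-alike of the key_stand alone.

How it is judged (in metres and radians):
On the way, in this order (a step that is already met when the one before it is completed fails the run):
1. the large key has dropped into the lock's socket (tip at least 12 mm below the mouth), the lock not yet turned (horizontal distance between key_tip and socket below 0.004 m and height (world z) of key_tip between 0.07 and 0.084 m and value of joint lock below 1.1 rad), for 0.05 s.
2. with the key in the socket, the lock is turned until its nose is in (at least 1.35 of 1.5 rad) (horizontal distance between key_tip and socket below 0.004 m and height (world z) of key_tip below 0.086 m and value of joint lock above 1.35 rad), for 0.05 s.
At the end, for the whole second after the job is handed in: The lock's nose is in (lock turned at least 1.3 rad); the large key stands at rest in its own hole in the key stand, tip within 7 mm of the bottom of the hole and within 7 degrees of upright; the roll stands at rest upright (within 4.5 degrees) on the floor of the tray, wholly inside its walls (value of joint lock above 1.3 rad and x of key_tip in the frame of key_stand between -0.012 and 0.012 m and y of key_tip in the frame of key_stand between 0.025 and 0.049 m and height (world z) of key_tip below 0.022 m and angle between key_handle's own z axis and vertical below 0.12 rad and x of roll_center in the frame of tray between -0.085 and 0.085 m and y of roll_center in the frame of tray between -0.035 and 0.035 m and height (world z) of roll_center between 0.03 and 0.038 m and angle between roll_center's own z axis and vertical below 0.08 rad and linear speed of each of roll, key below 0.02 m/s); the robot touches nothing.
It fails at once if the roll is dropped (falls free faster than 0.45 m/s) (linear speed of roll above 0.45 m/s and contact force between the fingers and roll below 0.05 N).
It fails at once if the full roll is shifted by more than 20 mm or tipped (distance of full_roll_center from where it was at the start of the episode above 0.02 m or angle between full_roll_center's own z axis and vertical above 0.3 rad).
It fails at once if the small key is taken from its hole or moved by more than 20 mm (distance of small_key_handle from where it was at the start of the episode above 0.02 m).
It also fails if it takes over 72 s, if anything falls off the work surface, if the arm or the gripper's body presses on something with over 40 N, if the wrist force passes 120 N, or if a joint passes its speed limit or range.

### The arm

A 6-joint arm with a two-finger parallel gripper is mounted at the origin on the work surface. World frame = base frame: x ahead of the robot, y to its left, z up, the work surface at z = 0. Lengths are in m, angles in degrees, forces in N, time in s.
With the tool pointing down it reaches from about 0.4 to 0.825 m from the base axis. Payload 7 kg.
Tool frame: the origin (TCP) lies midway between the tips of the shut fingers; the grasp point (between the pads) lies 19 mm behind it; z points along the fingers, y is the line along which they close (so a half turn about z gives the same grasp; the last joint's range is limited). The gripper opens to 88 mm and grips with 3 to 60 N. Pads are 19 mm wide; open, the fingers measure 130 mm over their backs; the gripper's body (78 mm by 193 mm) begins 47 mm behind the grasp point.
Start: joints at [85.147, 20.546, 0.682, 0, -70.136, -16.507], TCP at [0.246, 0.629, 0.227] pointing down, gripper open.
Joint ranges: [-176.03, 176.03], [-82.01, 121.73], [-58.28, 71.71], [-173.87, 95.51], [-174.79, -0.11], [-173.66, 173.66]. Speed limits (degrees/s): [136.94, 136.94, 172.46, 180, 180, 180].

### API

Orientations are given as [roll, pitch, yaw] about the fixed x, y, z axes, in that order (R = Rz(yaw) Ry(pitch) Rx(roll)).
In Python, from plant import r, eyes, workorder gives the robot as it stands.
- The arm moves only by the tool step_arm, never from a script. Its argument "plan" is a list of rows, each a list of 5 numbers: the shift along the tool's x, y, z each as a share of 25 cm, from -1 to 1, then the turn about the tool's z as a share of 60 degrees, from -1 to 1, then the finger opening in mm, from 0 to 87.6. In form: [[x, y, z, turn, jaw], ...]. A call has 1 to 12 rows; each row is the pose to reach, as a shift and turn from the pose commanded when the call began, along the tool's axes at that moment; what a row does not reach only later rows make up. A row lasts 1/12 s, in which the tool goes at most 41.7 mm and 7.16 degrees, less where a joint would pass 70% of its speed; a pose out of reach is approached as far as the arm can. A call with a number of a shift or a turn outside -1 to 1 is refused whole. A call with a gripper value outside its range is refused whole. The fingers move at their own pace and stop on an object; "newtons" is the grip in N (left out, the last holds). Time passes only in rows, so rows that repeat a pose let the fingers close. It gives the time, the measured TCP pose, the force, the opening and the grip force at its end, in the units of the state.
- r.get_state(): the state, without advancing time (a new reading comes with each control period).
- eyes.capture(name): name is "scene" or "top" or "wrist"; returns the picture (420x560x3 uint8, red, green, blue); there is no depth.
- eyes.camera_model(name): a dict with "fov_y" (degrees; the focal length in pixels is half the picture's height over the tangent of half this angle, whatever the lens; pixels are square), "cx", "cy" (the principal point, pixels), "world_to_cam" (4x4, takes a point from world to camera coordinates); the wrist camera has in their place "hand_eye" (4x4, takes a point from camera to tool coordinates, whose origin is the TCP and whose axes are the flange's). Camera axes: x right, y up, looking along -z (the intrinsics and any distortion apply to the point x, -y, -z); pixel columns grow to the right and rows downward; lengths in m; the calibration is good to about 2 mm. A picture is of the moment at which its call begins: read the wrist's pose just before it. camera_model takes no time and is no camera call.
- workorder.close_job(): hands the job in; it is judged then, once.
The state is a dict: "time_s": time; "joints": joint angles; "qd": joint speeds; "joint_torque": joint torques, N m; "tcp_pos": TCP position; "eef_rot": TCP orientation; "contact_force": force on the tool from outside, world axes, zero at the start; "moment": the same for the moment, N m; "gripper_width": finger opening in m; "gripper_force": force on a finger pad.
Only numpy, scipy, OpenCV 4.12 (cv2) and the standard library are available. Lean on these libraries where they do the work, as an engineer would, in place of code of your own. Each camera call takes 0.05 s, during which the arm holds its last target. There are 200 camera calls.

## Working session

There is one attempt and no reset: what is moved stays moved. The work goes in short steps, Python scripts to look and compute and a tool call to move; the robot and the scene stay as the last step left them, time stands still between calls to the robot, and variables do not carry over. Pictures are saved under pics/ and viewed, at most 12 in all, crops included, and the job is handed in when it is done.

Besides the shell and the picture viewer there is one more tool, called after ">>>" as name([rows], argument=value, ...), one row to a line, values as JSON. step_arm: Moves the arm, as the interface text tells. Its arguments: {"type":"object","properties":{"plan":{"type":"array"},"newtons":{"type":"number"}},"required":["plan"]}

```bash
ls; mkdir -p pics; python3 - <<'E'
from plant import r, eyes, workorder
import cv2
print(r.get_state())
for n in ("scene","top"):
    im=eyes.capture(n); cv2.imwrite(f"pics/{n}0.png",im[:,:,::-1])
for n in ("scene","top","wrist"): print(n,eyes.camera_model(n))
E
```

```text
pics
{'time_s': 0.0, 'joints': array([ 8.51489626e+01,  2.05922947e+01,  6.33099043e-01, -2.15675836e-02,
       -7.01368761e+01, -1.65062737e+01]), 'qd': array([-0.06358553, -0.0785217 ,  0.08146425, -0.0368203 ,  0.00120594,
       -0.00834159]), 'joint_torque': array([-1.60184412e-03, -5.82725644e+01,  2.93060732e+01,  6.99739739e+00,
        6.95276249e-03, -1.65095321e-04]), 'tcp_pos': array([0.24566705, 0.62816317, 0.22560332]), 'eef_rot': array([ 1.79902127e+02, -7.85957736e-03, -2.13646495e+01]), 'contact_force': array([-0.22056231, -0.8871211 ,  0.15743252]), 'moment': array([-0.03460415,  0.02303558,  0.00029759]), 'gripper_force': 0.0, 'gripper_width': 0.08753844343134415}
scene {'fov_y': 57.4500963999526, 'cx': 284.99541672719585, 'cy': 210.18993542256905, 'world_to_cam': array([[ 0.54540684,  0.83798478, -0.01768861, -0.21056331],
       [-0.44825854,  0.30945371,  0.83863144,  0.07440371],
       [ 0.70823418, -0.44946625,  0.544412  , -1.21819761],
       [ 0.        ,  0.        ,  0.        ,  1.        ]])}
top {'fov_y': 45.50815102858908, 'cx': 275.39298869605386, 'cy': 212.03069057970535, 'world_to_cam': array([[-0.01705651, -0.99962301, -0.02151534,  0.01380802],
       [ 0.99099448, -0.01975978,  0.13243678, -0.4157105 ],
       [-0.13281199, -0.01906267,  0.99095791, -1.39057189],
       [ 0.        ,  0.        ,  0.        ,  1.        ]])}
wrist {'fov_y': 61.490843332782546, 'cx': 280.91421922456016, 'cy': 210.9663184188936, 'hand_eye': array([[ 2.10757955e-05,  9.55002011e-01,  2.96599322e-01,
         8.07553036e-02],
       [ 9.99999996e-01,  5.29735664e-06, -8.81147720e-05,
         1.08401434e-03],
       [-8.57209769e-05,  2.96599323e-01, -9.55002008e-01,
        -1.58178578e-01],
       [ 0.00000000e+00,  0.00000000e+00,  0.00000000e+00,
         1.00000000e+00]])}
```

View pics/top0.png

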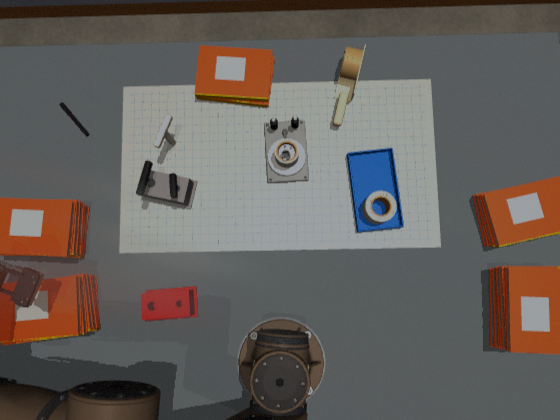

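View pics/scene0.png

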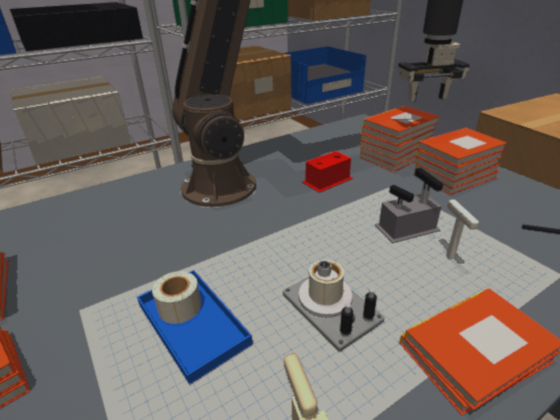

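The top view shows the key stand at about (165,187) with the large bar at (145,178), the unwinder at (287,152), and the tray at (375,190) with the full roll at its near end. The white look-alike key is at (165,135) and the red stand at (170,303).

```bash
cat > h.py <<'E'
import numpy as np, cv2
from plant import r, eyes, workorder
from scipy.spatial.transform import Rotation as R
def T_wc(name, st=None):
    m=eyes.camera_model(name)
    if name=='wrist':
        st=st or r.get_state()
        T=np.eye(4); T[:3,:3]=R.from_euler('xyz',st['eef_rot'],degrees=True).as_matrix(); T[:3,3]=st['tcp_pos']
        return m,T@m['hand_eye']
    return m,np.linalg.inv(m['world_to_cam'])
def ray(name,px,z,T=None):
    m,T0=T_wc(name) if T is None else (eyes.camera_model(name),T)
    f=210/np.tan(np.radians(m['fov_y']/2))
    d=np.array([(px[0]-m['cx'])/f,-(px[1]-m['cy'])/f,-1.])
    d=T0[:3,:3]@d; o=T0[:3,3]
    return o+d*(z-o[2])/d[2]
def proj(name,p,T=None):
    m,T0=T_wc(name) if T is None else (eyes.camera_model(name),T)
    f=210/np.tan(np.radians(m['fov_y']/2))
    c=np.linalg.inv(T0)@np.append(p,1)
    return np.array([m['cx']+f*c[0]/-c[2], m['cy']-f*c[1]/-c[2]])
def delta(st,p,yaw):
    "tool-frame shift (shares of 250mm) & turn share to TCP p, yaw deg"
    Rt=R.from_euler('xyz',st['eef_rot'],degrees=True).as_matrix()
    d=Rt.T@(np.array(p)-st['tcp_pos'])
    t=-((yaw-st['eef_rot'][2]+90)%180-90)   # tool z down => turn about tool z = -yaw change
    return np.round(d/.25,4), round(t/60,4)
E
python3 - <<'E'
from h import *
for n,px,z in [("bigbar c",(145,178),.14),("bar e1",(148,163),.14),("bar e2",(141,193),.14),("smallbar",(173,186),.115),("stand a",(194,181),.075),("sock",(287,152),.096),("roll",(287,152),.088),("unw posts",(284.5,123),.091),("tray c",(375,190),.02),("full",(380,206),.064)]:
    print(n,ray("top",px,z))
im=cv2.imread("pics/top0.png")[100:250,120:320]; cv2.imwrite("pics/c1.png",cv2.resize(im,None,fx=4,fy=4,interpolation=cv2.INTER_CUBIC))
E
```

```text
bigbar c [0.49855805 0.34740142 0.14      ]
bar e1 [0.53897504 0.34010261 0.14      ]
bar e2 [0.4585127  0.35729396 0.14      ]
smallbar [0.48026967 0.27844698 0.115     ]
stand a [0.50078515 0.22923181 0.075     ]
sock [ 0.57191378 -0.02980193  0.096     ]
roll [ 0.57397395 -0.02985506  0.088     ]
unw posts [ 0.65570961 -0.02457135  0.091     ]
tray c [ 0.47467697 -0.27900241  0.02      ]
full [ 0.42204386 -0.28273289  0.064     ]
```

View pics/c1.png

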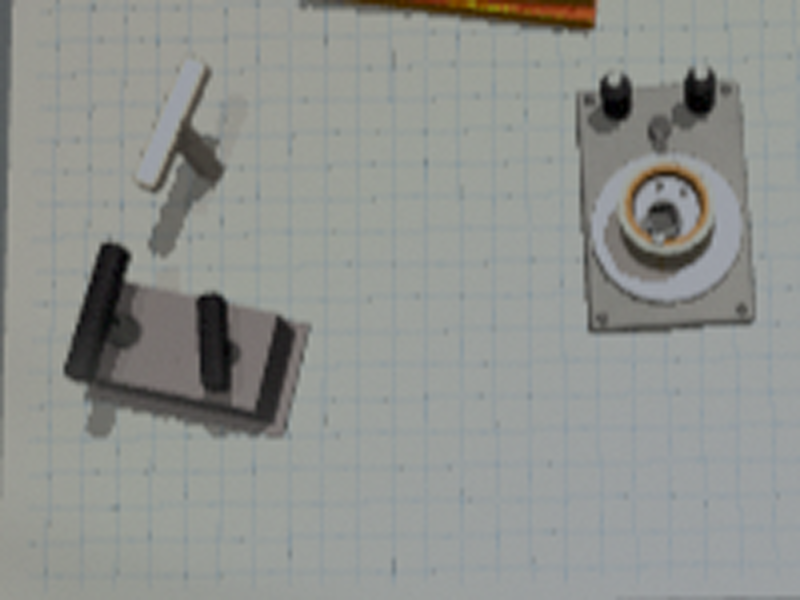

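Crop: the large bar's ends are at crop (116,248) and (78,375), the socket head is at about crop (660,215), and the posts are at the top. I'll look at the socket with the wrist camera first.

```bash
python3 - <<'E'
from h import *
st=r.get_state()
a=ray("top",(149,162),.14);b=ray("top",(139.5,193.75),.14);print(a,b,(a+b)/2,np.degrees(np.arctan2(*(a-b)[1::-1])))
print(delta(st,[.572,-.03,.2256],st['eef_rot'][2]), delta(st,[.572,-.03,.16],-14))
E
```

```text
[0.5416335  0.33747665 0.14      ] [0.45659005 0.36123247 0.14      ] [0.49911178 0.34935456 0.14      ] -15.607038634725455
(array([2.1747, 1.9764, 0.0036]), np.float64(-0.0)) (array([2.1747, 1.976 , 0.266 ]), np.float64(-0.1228))
```

>>> step_arm([
  [0.72, 0.66, 0, -0.1, 87],
  [0.72, 0.66, 0, -0.1, 87],
  [0.72, 0.66, 0, -0.1, 87],
  [0.72, 0.66, 0, -0.1, 87],
  [0.72, 0.66, 0, -0.1, 87],
  [0.72, 0.66, 0, -0.1, 87],
  [0.72, 0.66, 0, -0.1, 87],
])

```text
time_s: 0.68
tcp_pos: [0.3546, 0.4042, 0.2268]
eef_rot: [179.9, 0.0, -15.5]
contact_force: [-0.2, -0.6, -0.3]
gripper_width: 0.0866
gripper_force: 0.0
```

>>> step_arm([
  [0.79, 0.58, 0, 0, 87],
  [0.79, 0.58, 0, 0, 87],
  [0.79, 0.58, 0, 0, 87],
  [0.79, 0.58, 0, 0, 87],
  [0.79, 0.58, 0, 0, 87],
  [0.79, 0.58, 0, 0, 87],
  [0.79, 0.58, 0, 0, 87],
])

```text
time_s: 1.27
tcp_pos: [0.5078, 0.2128, 0.2261]
eef_rot: [179.9, 0.0, -15.6]
contact_force: [0.4, 0.5, -1.1]
gripper_width: 0.0867
gripper_force: 0.0
```

```bash
python3 - <<'E'
from h import *
st=r.get_state(); print(st['time_s'],st['tcp_pos'],st['eef_rot'])
print(delta(st,[.572,-.03,.16],-15))
E
```

```text
1.2667 [0.50784373 0.21280604 0.22607421] [ 1.79912669e+02  7.60364761e-03 -1.56106546e+01]
(array([0.5085, 0.8659, 0.2655]), np.float64(-0.0102))
```

>>> step_arm([
  [0.5, 0.865, 0.26, 0, 87],
  [0.5, 0.865, 0.26, 0, 87],
  [0.5, 0.865, 0.26, 0, 87],
  [0.5, 0.865, 0.26, 0, 87],
  [0.5, 0.865, 0.26, 0, 87],
  [0.5, 0.865, 0.26, 0, 87],
  [0.5, 0.865, 0.26, 0, 87],
  [0.5, 0.865, 0.26, 0, 87],
  [0.5, 0.865, 0.26, 0, 87],
])

```text
time_s: 2.02
tcp_pos: [0.5685, -0.0249, 0.1611]
eef_rot: [180.0, 0.1, -15.5]
contact_force: [-0.2, 0.2, -0.4]
gripper_width: 0.0871
gripper_force: 0.0
```

```bash
python3 - <<'E'
from h import *
st=r.get_state(); m,T=T_wc("wrist",st); im=eyes.capture("wrist")
np.save("T1.npy",T); cv2.imwrite("pics/w1full.png",im[:,:,::-1])
print(st['time_s'],st['tcp_pos'],st['eef_rot'],proj("wrist",[.572,-.03,.096],T))
u,v=proj("wrist",[.572,-.03,.096],T).astype(int); u=min(max(u,100),460);v=min(max(v,75),345)
print(u-100,v-75)
cv2.imwrite("pics/w1.png",cv2.resize(im[v-75:v+75,u-100:u+100,::-1],None,fx=4,fy=4,interpolation=cv2.INTER_CUBIC))
E
```

```text
2.0167 [ 0.5684581  -0.02489865  0.16107103] [ 1.79970243e+02  5.69464210e-02 -1.54683076e+01] [285.13081848 220.21673091]
185 145
```

View pics/w1.png

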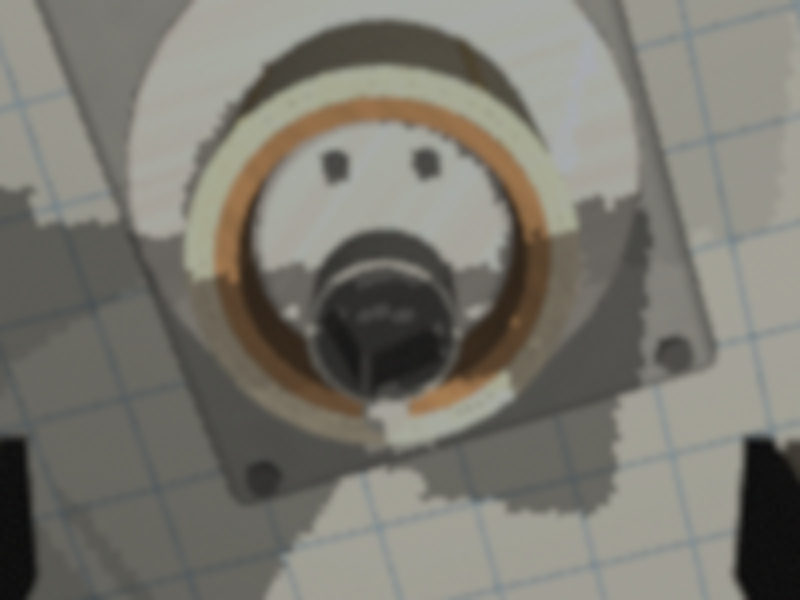

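The head's rim is centred near crop (383,333), with the nose at (390,410) pointing image-down. The socket is dark, so I'll enhance it.

```bash
python3 - <<'E'
import cv2,numpy as np
im=cv2.imread("pics/w1full.png")[200:255,250:312].astype(float)
im=np.clip(255*(im/170)**.5,0,255).astype(np.uint8)
cv2.imwrite("pics/w1s.png",cv2.resize(im,None,fx=10,fy=10,interpolation=cv2.INTER_CUBIC))
E
```

```text
(no output)
```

View pics/w1s.png

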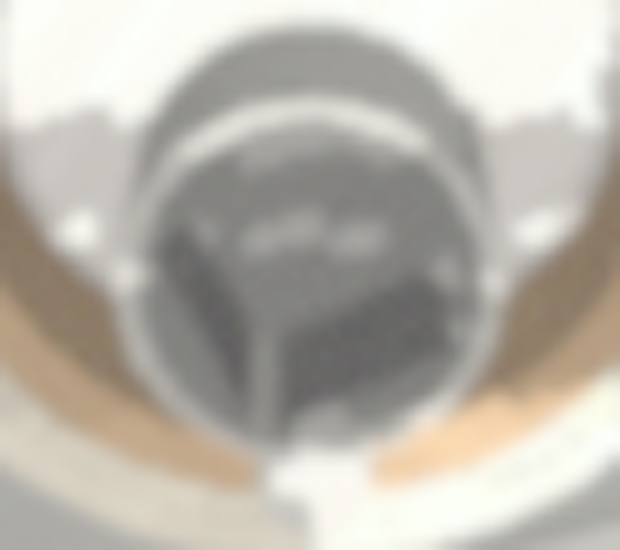

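The mouth's lowest corner is near crop (265,432), the left corner at (165,235) and the right corner at (460,342). The head circle spans x 120–495 and y 95–460.

```bash
python3 - <<'E'
from h import *
T=np.load("T1.npy")
f=lambda x,y:ray("wrist",(250+x/10-.5,200+y/10-.5),.096,T)
B,L,Rr=f(265,432),f(165,235),f(460,342)
print(L,B,Rr,"len",np.linalg.norm(L-B),np.linalg.norm(Rr-B),"mid",(L+Rr)/2)
print(np.degrees(np.arctan2(*(L-B)[1::-1])),np.degrees(np.arctan2(*(Rr-B)[1::-1])))
pts=[f(120,285),f(495,285),f(308,95),f(308,462)]
print(pts, (pts[0]+pts[1])/2,(pts[2]+pts[3])/2)
g=lambda x,y,z:ray("wrist",(185+x/4-.5,145+y/4-.5),z,T)
# roll outer: left/right extents & top/bottom of top rim z=.088
q=[g(185,255,.088),g(580,255,.088),g(380,65,.088),g(385,446,.088)]
print(q,(q[0]+q[1])/2,(q[2]+q[3])/2, np.linalg.norm(q[0]-q[1]),np.linalg.norm(q[2]-q[3]))
st=r.get_state(); print(delta(st,[.4991,.3494,.2],-15.6))
E
```

```text
[ 0.573519   -0.01714363  0.096     ] [ 0.55805588 -0.01974746  0.096     ] [ 0.56084794 -0.03421949  0.096     ] len 0.015680818018085175 0.014738902673679971 mid [ 0.56718347 -0.02568156  0.096     ]
9.558369592613124 -79.08017820002398
[array([ 0.57090873, -0.01323638,  0.096     ]), array([ 0.56418093, -0.03753088,  0.096     ]), array([ 0.58040574, -0.02898396,  0.096     ]), array([ 0.55514603, -0.02198036,  0.096     ])] [ 0.56754483 -0.02538363  0.096     ] [ 0.56777588 -0.02548216  0.096     ]
[array([0.58761574, 0.00420543, 0.088     ]), array([ 0.56958561, -0.06091135,  0.088     ]), array([ 0.61012198, -0.03666884,  0.088     ]), array([ 0.54414072, -0.0192534 ,  0.088     ])] [ 0.57860067 -0.02835296  0.088     ] [ 0.57713135 -0.02796112  0.088     ] 0.06756686045057261 0.06824093024403759
(array([-0.6646, -1.3664, -0.1537]), np.float64(0.0036))
```

Socket at (0.5676, −0.0255), square direction about 10° mod 90, and roll axis at (0.5775, −0.0281). Next, the key.

>>> step_arm([
  [-0.1, -0.2, -0.35, 0, 87],
  [-0.2, -0.4, -0.4, 0, 87],
  [-0.38, -0.77, -0.4, 0, 87],
  [-0.38, -0.77, -0.4, 0, 87],
  [-0.38, -0.77, -0.4, 0, 87],
  [-0.38, -0.77, -0.4, 0, 87],
  [-0.38, -0.77, -0.4, 0, 87],
  [-0.38, -0.77, -0.4, 0, 87],
])

```text
time_s: 2.73
tcp_pos: [0.5272, 0.1901, 0.2627]
eef_rot: [-179.9, -0.1, -15.0]
contact_force: [0.4, -0.6, 0.4]
gripper_width: 0.0869
gripper_force: 0.0
```

>>> step_arm([
  [-0.285, -0.6, 0, 0, 45],
  [-0.285, -0.6, 0, 0, 45],
  [-0.285, -0.6, 0, 0, 45],
  [-0.285, -0.6, 0, 0, 45],
  [-0.285, -0.6, 0, 0, 45],
  [-0.285, -0.6, 0, 0, 45],
  [-0.285, -0.6, 0, 0, 45],
  [-0.285, -0.6, 0, 0, 45],
])

```text
time_s: 3.4
tcp_pos: [0.499, 0.349, 0.2616]
eef_rot: [180.0, 0.0, -15.4]
contact_force: [0.8, -0.9, -0.1]
gripper_width: 0.0459
gripper_force: 0.0
```

```bash
python3 - <<'E'
from h import *
st=r.get_state(); m,T=T_wc("wrist",st); im=eyes.capture("wrist")
np.save("T2.npy",T); cv2.imwrite("pics/w2.png",im[:,:,::-1])
print(st['time_s'],st['tcp_pos'],st['eef_rot'],st['gripper_width'],proj("wrist",[.499,.349,.14],T))
E
```

```text
3.4 [0.4990403  0.34901062 0.26161903] [ 1.79984277e+02  3.81075529e-03 -1.53842048e+01] 0.045869956109299954 [279.53403374 203.74923855]
```

View pics/w2.png

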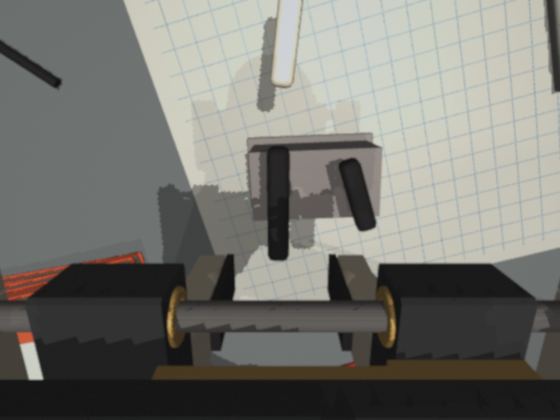

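The large bar runs from (278,147) to (278,259), centred within about 1 mm of the TCP and along tool x. I'll descend and grip.

>>> step_arm([
  [0, -0.004, 0.2, 0, 45],
  [0, -0.004, 0.4, 0, 45],
  [0, -0.004, 0.562, 0, 45],
  [0, -0.004, 0.562, 0, 45],
  [0, -0.004, 0.562, 0, 45],
  [0, -0.004, 0.562, 0, 10],
  [0, -0.004, 0.562, 0, 10],
  [0, -0.004, 0.562, 0, 10],
  [0, -0.004, 0.562, 0, 10],
  [0, -0.004, 0.562, 0, 10],
  [0, -0.004, 0.562, 0, 10],
  [0, -0.004, 0.562, 0, 10],
], newtons=50)

```text
time_s: 4.45
tcp_pos: [0.5, 0.3515, 0.1226]
eef_rot: [-179.9, -0.1, -15.3]
contact_force: [-0.9, 0.1, 6.4]
gripper_width: 0.0173
gripper_force: 50.0
```

>>> step_arm([
  [0, 0, -0.1, 0, 10],
  [0, 0, -0.25, 0, 10],
  [0, 0, -0.4, 0, 10],
  [0, 0, -0.52, 0, 10],
  [0, 0, -0.6, 0, 10],
  [0, 0, -0.6, 0, 10],
  [0, 0, -0.6, 0, 10],
])

```text
time_s: 5.03
tcp_pos: [0.4992, 0.3512, 0.2718]
eef_rot: [-179.9, -0.0, -15.4]
contact_force: [-0.4, -0.6, -3.1]
gripper_width: 0.0176
gripper_force: 50.0
```

```bash
python3 - <<'E'
from h import *
st=r.get_state(); print(st['time_s'],st['tcp_pos'],st['eef_rot'],st['contact_force'],st['moment'],st['gripper_width'])
print(delta(st,[.5676,-.0255,.27],-79.7))
for n in ("scene","wrist"):
    im=eyes.capture(n)
    p=[st['tcp_pos']+np.array([0,0,.019-d]) for d in (0,.125)]
    q=[proj(n,x) for x in p]; print(n,q)
    if n=="scene": 
        u,v=((q[0]+q[1])/2).astype(int); cv2.imwrite("pics/s2.png",cv2.resize(im[max(v-75,0):v+75,u-75:u+75,::-1],None,fx=4,fy=4,interpolation=cv2.INTER_CUBIC)); print(u-75,v-75)
E
```

```text
5.0333 [0.49919921 0.35119385 0.27182106] [-1.79884651e+02 -6.14398069e-03 -1.53622693e+01] [-0.41100613 -0.57479724 -3.14544912] [-0.03702235  0.08329726 -0.00694286] 0.017602128389310693
(array([0.663 , 1.3805, 0.0046]), np.float64(1.0723))
scene [array([440.56485535, 120.08918988]), array([430.11723739, 169.75471962])]
360 69
wrist [array([276.25727142, 293.32248723]), array([277.97448317, 209.33123295])]
```

View pics/s2.png

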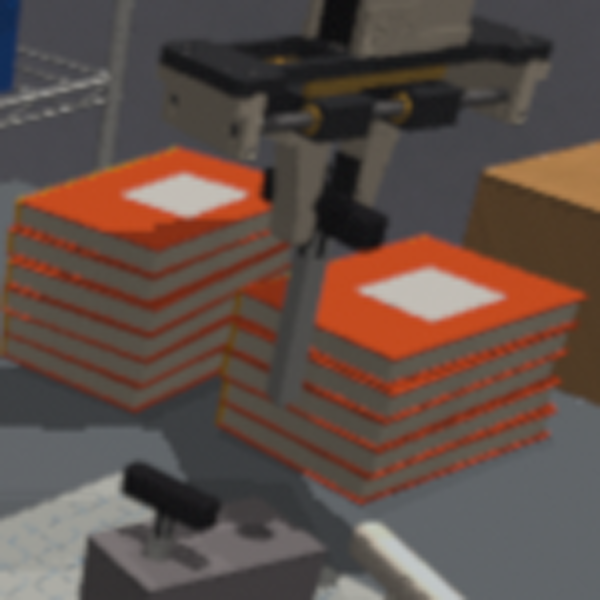

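The key hangs straight; its tip at (431,169) matches the projected (430,170). On to the socket.

>>> step_arm([
  [0.33, 0.69, 0, 0, 10],
  [0.33, 0.69, 0, 0, 10],
  [0.33, 0.69, 0, 0, 10],
  [0.33, 0.69, 0, 0, 10],
  [0.33, 0.69, 0, 0, 10],
  [0.33, 0.69, 0, 0, 10],
])

```text
time_s: 5.63
tcp_pos: [0.5325, 0.1581, 0.2694]
eef_rot: [179.8, 0.1, -15.6]
contact_force: [-0.2, 0.4, -2.5]
gripper_width: 0.0174
gripper_force: 50.0
```

>>> step_arm([
  [0.33, 0.69, 0, 1, 10],
  [0.33, 0.69, 0, 1, 10],
  [0.33, 0.69, 0, 1, 10],
  [0.33, 0.69, 0, 1, 10],
  [0.33, 0.69, 0, 1, 10],
  [0.33, 0.69, 0, 1, 10],
  [0.33, 0.69, 0, 1, 10],
  [0.33, 0.69, 0, 1, 10],
  [0.33, 0.69, 0, 1, 10],
  [0.33, 0.69, 0, 1, 10],
])

```text
time_s: 6.47
tcp_pos: [0.5663, -0.0255, 0.2691]
eef_rot: [179.8, 0.0, -75.5]
contact_force: [-0.2, 0.7, -2.6]
gripper_width: 0.0178
gripper_force: 50.0
```

```bash
python3 - <<'E'
from h import *
st=r.get_state(); print(st['time_s'],st['tcp_pos'],st['eef_rot'],st['contact_force'])
print(delta(st,[.5676,-.0255,.21],-79.7))
E
```

```text
6.4667 [ 0.56633701 -0.02553942  0.26914999] [ 1.79815535e+02  2.08076493e-02 -7.55065754e+01] [-0.2279229   0.66406225 -2.58439304]
(array([ 0.0012, -0.0057,  0.2366]), np.float64(0.0699))
```

>>> step_arm([
  [0.001, -0.006, 0.1, 0.07, 10],
  [0.001, -0.006, 0.2, 0.07, 10],
  [0.001, -0.006, 0.235, 0.07, 10],
  [0.001, -0.006, 0.235, 0.07, 10],
  [0.001, -0.006, 0.235, 0.07, 10],
])

```text
time_s: 6.88
tcp_pos: [0.5685, -0.0254, 0.2121]
eef_rot: [179.9, -0.0, -79.5]
contact_force: [-0.2, -0.3, -1.8]
gripper_width: 0.0174
gripper_force: 50.0
```

```bash
python3 - <<'E'
from h import *
st=r.get_state(); m,T=T_wc("wrist",st); im=eyes.capture("wrist")
print(st['time_s'],st['tcp_pos'],st['eef_rot'],st['contact_force'])
print(delta(st,[.5676,-.0255,.202],-79.7))
q=proj("wrist",[.5676,-.0255,.096],T); t=proj("wrist",st['tcp_pos']-[0,0,.106],T); print(q,t)
u,v=q.astype(int); print(u-75,v-60)
c=im[v-60:v+50,u-75:u+75,::-1].astype(float); c=np.clip(255*(c/200)**.6,0,255).astype(np.uint8)
cv2.imwrite("pics/w3.png",cv2.resize(c,None,fx=5,fy=5,interpolation=cv2.INTER_CUBIC))
E
```

```text
6.8833 [ 0.56853988 -0.02543859  0.21212203] [ 1.79910012e+02 -3.90898881e-02 -7.94559441e+01] [-0.16257154 -0.27801371 -1.78140788]
(array([-0.0005,  0.0037,  0.0405]), np.float64(0.0041))
[281.34365811 206.9616437 ] [280.19017485 210.50717406]
206 146
```

View pics/w3.png

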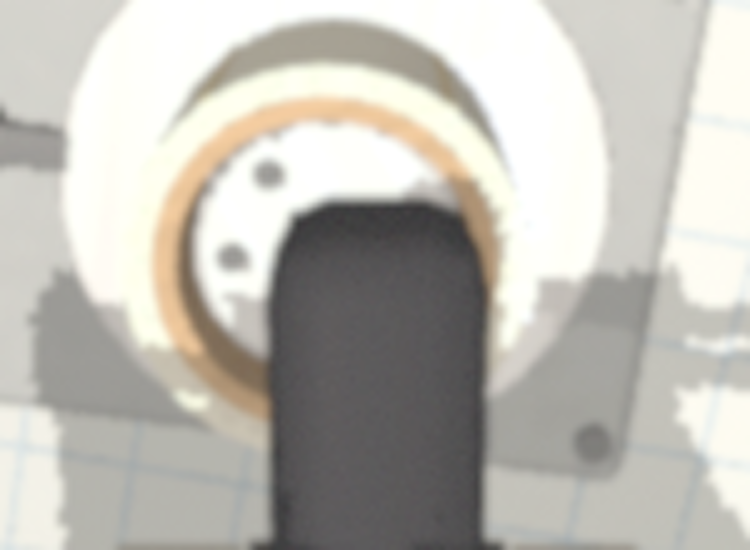

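The bar hides the tip in this view, so I'll continue by feel.

>>> step_arm([
  [0, 0.002, 0.03, 0, 10],
  [0, 0.002, 0.05, 0, 10],
  [0, 0.002, 0.06, 0, 10],
  [0, 0.002, 0.06, 0, 10],
])

```text
time_s: 7.27
tcp_pos: [0.5677, -0.0255, 0.1968]
eef_rot: [180.0, 0.0, -79.6]
contact_force: [-0.5, -0.2, -1.9]
gripper_width: 0.0176
gripper_force: 50.0
```

>>> step_arm([
  [0, 0, 0.012, 0, 10],
  [0, 0, 0.024, 0, 10],
  [0, 0, 0.03, 0, 10],
  [0, 0, 0.03, 0, 10],
])

```text
time_s: 7.6
tcp_pos: [0.5679, -0.0255, 0.1894]
eef_rot: [180.0, 0.0, -79.6]
contact_force: [-0.1, 0.1, -2.1]
gripper_width: 0.0181
gripper_force: 50.0
```

Dropped in with no resistance. A little deeper, then I'll turn.

>>> step_arm([
  [0, 0, 0.012, 0, 10],
  [0, 0, 0.016, 0, 10],
  [0, 0, 0.016, 0, 10],
  [0, 0, 0.016, 0, 10],
])

```text
time_s: 7.93
tcp_pos: [0.5681, -0.0254, 0.1858]
eef_rot: [180.0, -0.0, -79.6]
contact_force: [-0.5, -0.3, -3.2]
gripper_width: 0.0178
gripper_force: 50.0
```

>>> step_arm([
  [0, 0, 0, -0.1, 10],
  [0, 0, 0, -0.2, 10],
  [0, 0, 0, -0.3, 10],
  [0, 0, 0, -0.4, 10],
  [0, 0, 0, -0.5, 10],
  [0, 0, 0, -0.6, 10],
  [0, 0, 0, -0.7, 10],
  [0, 0, 0, -0.8, 10],
  [0, 0, 0, -0.9, 10],
  [0, 0, 0, -1, 10],
  [0, 0, 0, -1, 10],
])

```text
time_s: 8.85
tcp_pos: [0.5683, -0.025, 0.1858]
eef_rot: [-180.0, -0.0, -19.3]
contact_force: [-0.0, 1.9, -3.0]
gripper_width: 0.018
gripper_force: 50.0
```

```bash
python3 - <<'E'
from h import *
st=r.get_state(); print(st['time_s'],st['tcp_pos'],st['eef_rot'],st['contact_force'],st['moment'],st['gripper_width'])
E
```

```text
8.85 [ 0.56827549 -0.02499656  0.18581393] [-1.79950315e+02 -9.74203479e-03 -1.92923897e+01] [-0.02365603  1.8777906  -2.99993597] [ 0.94542826 -0.11100612 -0.05514853] 0.018010050089176242
```

>>> step_arm([
  [0, 0, 0, -0.1, 10],
  [0, 0, 0, -0.2, 10],
  [0, 0, 0, -0.3, 10],
  [0, 0, 0, -0.4, 10],
  [0, 0, 0, -0.5, 10],
  [0, 0, 0, -0.56, 10],
  [0, 0, 0, -0.56, 10],
])

```text
time_s: 9.43
tcp_pos: [0.5682, -0.0248, 0.1858]
eef_rot: [-179.9, -0.0, 14.0]
contact_force: [-0.5, 3.0, -2.5]
gripper_width: 0.0177
gripper_force: 50.0
```

```bash
python3 - <<'E'
from h import *
st=r.get_state(); print(st['time_s'],st['tcp_pos'],st['eef_rot'],st['contact_force'],st['moment'],st['gripper_width'])
E
```

```text
9.4333 [ 0.56823291 -0.02480616  0.18581837] [-1.79945876e+02 -3.75190082e-02  1.40023509e+01] [-0.47759157  3.02371821 -2.51121407] [ 1.64352151  0.00808767 -0.06582821] 0.017705344094254585
```

>>> step_arm([
  [0, 0, 0, -0.07, 10],
  [0, 0, 0, -0.13, 10],
  [0, 0, 0, -0.13, 10],
])

```text
time_s: 9.68
tcp_pos: [0.5682, -0.0249, 0.1858]
eef_rot: [-180.0, -0.0, 21.7]
contact_force: [-0.0, 3.3, -1.1]
gripper_width: 0.0174
gripper_force: 50.0
```

```bash
python3 - <<'E'
from h import *
st=r.get_state(); print(st['time_s'],st['tcp_pos'],st['eef_rot'],st['contact_force'],st['moment'],st['gripper_width'])
E
```

```text
9.6833 [ 0.5681872  -0.02486044  0.18581976] [-1.79952602e+02 -3.98555617e-02  2.17122361e+01] [-0.00827094  3.26423604 -1.11298334] [ 1.98757649  0.14254615 -0.23667292] 0.017440912220458675
```

>>> step_arm([
  [0, 0, 0, -0.05, 10],
  [0, 0, 0, -0.08, 10],
  [0, 0, 0, -0.08, 10],
])

```text
time_s: 9.93
tcp_pos: [0.5681, -0.025, 0.1858]
eef_rot: [-180.0, -0.0, 26.4]
contact_force: [-0.1, 4.9, -1.5]
gripper_width: 0.0179
gripper_force: 50.1
```

```bash
python3 - <<'E'
from h import *
st=r.get_state(); print(st['time_s'],st['tcp_pos'],st['eef_rot'],st['contact_force'],st['moment'],st['gripper_width'])
E
```

```text
9.9333 [ 0.56813327 -0.02498163  0.18582917] [-1.79958698e+02 -3.60512244e-02  2.63865720e+01] [-0.10804848  4.8633536  -1.46150468] [ 2.25536731  0.31373389 -0.42776556] 0.017873052499909062
```

The stop is reached at about 0.43 N m. I'll relax the twist, draw the key out and check the lock.

>>> step_arm([
  [0, 0, 0, 0.1, 10],
  [0, 0, 0, 0.13, 10],
  [0, 0, -0.04, 0.13, 10],
  [0, 0, -0.08, 0.13, 10],
  [0, 0, -0.16, 0.13, 10],
  [0, 0, -0.26, 0.13, 10],
  [0, 0, -0.34, 0.13, 10],
  [0, 0, -0.34, 0.13, 10],
])

```text
time_s: 10.6
tcp_pos: [0.5702, -0.0265, 0.2771]
eef_rot: [179.8, -0.4, 18.8]
contact_force: [0.9, 0.3, -1.3]
gripper_width: 0.0175
gripper_force: 50.0
```

```bash
python3 - <<'E'
from h import *
st=r.get_state(); print(st['time_s'],st['tcp_pos'],st['eef_rot'],st['contact_force'],st['moment'],st['gripper_width'])
print(delta(st,[.4995,.3513,.272],-15.5))
E
```

```text
10.6 [ 0.57021818 -0.0264999   0.27714762] [179.79355892  -0.40358256  18.83304121] [ 0.85848648  0.25062664 -1.25805763] [-0.08554452 -0.30135087  0.03335624] 0.017524262881251897
(array([ 0.22  , -1.5217,  0.0167]), np.float64(0.5722))
```

>>> step_arm([
  [0.11, -0.76, 0, 0.57, 10],
  [0.11, -0.76, 0, 0.57, 10],
  [0.11, -0.76, 0, 0.57, 10],
  [0.11, -0.76, 0, 0.57, 10],
  [0.11, -0.76, 0, 0.57, 10],
  [0.11, -0.76, 0, 0.57, 10],
  [0.11, -0.76, 0, 0.57, 10],
])

```text
time_s: 11.18
tcp_pos: [0.5324, 0.1646, 0.2715]
eef_rot: [180.0, -0.0, -15.3]
contact_force: [0.2, -0.3, -2.6]
gripper_width: 0.0177
gripper_force: 50.0
```

```bash
python3 - <<'E'
from h import *
st=r.get_state(); print(st['time_s'],st['tcp_pos'],st['eef_rot'])
print(delta(st,[.4995,.3513,.272],-15.5))
T=T_wc("top")[1]
im=eyes.capture("top"); cv2.imwrite("pics/t2.png",im[:,:,::-1])
E
```

```text
11.1833 [0.53239307 0.16456823 0.27149259] [ 1.79953083e+02 -3.70344457e-02 -1.52725464e+01]
(array([-0.3237, -0.6859, -0.0028]), np.float64(0.0038))
```

>>> step_arm([
  [-0.324, -0.686, 0, 0, 10],
  [-0.324, -0.686, 0, 0, 10],
  [-0.324, -0.686, 0, 0, 10],
  [-0.324, -0.686, 0, 0, 10],
  [-0.324, -0.686, 0, 0, 10],
  [-0.324, -0.686, 0, 0, 10],
  [-0.324, -0.686, 0, 0, 10],
  [-0.324, -0.686, 0, 0, 10],
])

```text
time_s: 11.9
tcp_pos: [0.5006, 0.3486, 0.2709]
eef_rot: [179.9, -0.0, -15.4]
contact_force: [0.9, -1.0, -2.7]
gripper_width: 0.0175
gripper_force: 50.0
```

>>> step_arm([
  [0, 0, 0.1, 0, 10],
  [0, 0, 0.2, 0, 10],
  [0, 0, 0.3, 0, 10],
  [0, 0, 0.36, 0, 10],
  [0, 0, 0.4, 0, 10],
  [0, 0, 0.4, 0, 10],
])

```text
time_s: 12.4
tcp_pos: [0.5022, 0.3495, 0.1724]
eef_rot: [-179.8, -0.2, -15.4]
contact_force: [-0.5, 2.0, -2.5]
gripper_width: 0.0178
gripper_force: 50.0
```

```bash
python3 - <<'E'
from h import *
st=r.get_state(); print(st['time_s'],st['tcp_pos'],st['eef_rot'],st['contact_force'],st['moment'])
E
```

```text
12.4 [0.50222601 0.34947227 0.17244977] [-1.79808222e+02 -1.61384012e-01 -1.53950613e+01] [-0.47922089  1.97467492 -2.54284845] [ 0.90648465 -0.08325937  0.03357213]
```

>>> step_arm([
  [-0.008, -0.005, 0, 0, 10],
  [-0.008, -0.005, 0.06, 0, 10],
  [-0.008, -0.005, 0.12, 0, 10],
  [-0.008, -0.005, 0.17, 0, 10],
  [-0.008, -0.005, 0.195, 0, 10],
  [-0.008, -0.005, 0.198, 0, 10],
  [-0.008, -0.005, 0.198, 0, 10],
])

```text
time_s: 12.98
tcp_pos: [0.4994, 0.3512, 0.1223]
eef_rot: [-180.0, -0.1, -15.4]
contact_force: [1.3, 0.4, 1.5]
gripper_width: 0.0177
gripper_force: 50.0
```

```bash
python3 - <<'E'
from h import *
st=r.get_state(); print(st['time_s'],st['tcp_pos'],st['eef_rot'],st['contact_force'],st['moment'])
E
```

```text
12.9833 [0.4993839  0.35120828 0.12229921] [-1.79980743e+02 -6.25014802e-02 -1.53742093e+01] [1.34065478 0.43553901 1.45313247] [-0.34449563 -0.78859118  0.02970431]
```

>>> step_arm([
  [0, 0, 0, 0, 45],
  [0, 0, 0, 0, 45],
  [0, 0, 0, 0, 45],
  [0, 0, 0, 0, 45],
  [0, 0, -0.1, 0, 45],
  [0, 0, -0.25, 0, 45],
  [0, 0, -0.4, 0, 45],
  [0, 0, -0.56, 0, 45],
  [0, 0, -0.56, 0, 45],
])

```text
time_s: 13.73
tcp_pos: [0.5014, 0.3539, 0.2705]
eef_rot: [-179.4, -0.4, -15.3]
contact_force: [-0.0, 1.5, 1.7]
gripper_width: 0.0447
gripper_force: 0.0
```

```bash
python3 - <<'E'
from h import *
st=r.get_state(); print(st['time_s'],st['tcp_pos'],st['eef_rot'],st['gripper_width'])
m,T=T_wc("wrist",st)
im=eyes.capture("wrist"); cv2.imwrite("pics/w4.png",im[:,:,::-1])
# dark bar centroid
g=im[130:265,255:305].max(2); n=(g<45); ys,xs=np.nonzero(n); print(xs.min()+255,xs.max()+255,ys.min()+130,ys.max()+130,xs.mean()+255,ys.mean()+130,proj("wrist",[.4994,.3512,.14],T))
print(delta(st,[.5775,-.0281,.16],-15.5))
t=eyes.capture("top")
a,b=proj("top",[.5775,-.028,.09]).astype(int); print(a,b)
E
```

```text
13.7333 [0.50144716 0.35391548 0.27051754] [-179.40266737   -0.42360365  -15.29463838] 0.04469260795088999
274 296 143 251 284.56841611996254 195.88706654170574 [284.90540052 203.34310132]
(array([0.6932, 1.3983, 0.4327]), np.float64(0.0034))
286 150
```

```bash
python3 - <<'E'
from h import *
im=cv2.imread("pics/top0.png"); hsv=cv2.cvtColor(im,cv2.COLOR_BGR2HSV)
m=cv2.inRange(hsv,(100,120,40),(130,255,255)); m[:130]=0;m[250:]=0;m[:,:330]=0;m[:,420:]=0
c=max(cv2.findContours(m,0,2)[0],key=cv2.contourArea)
box=cv2.boxPoints(cv2.minAreaRect(c)); P=np.array([ray("top",p,.02) for p in box]); print(box,P,P.mean(0))
e=[P[i]-P[(i+1)%4] for i in range(4)]; print([(np.linalg.norm(v),np.degrees(np.arctan2(v[1],v[0]))) for v in e])
E
```

```text
[[346.1886  152.63307]
 [392.8026  146.49965]
 [403.31995 226.43156]
 [356.70593 232.56499]] [[ 0.58575359 -0.20096498  0.02      ]
 [ 0.60085237 -0.33564311  0.02      ]
 [ 0.36874648 -0.35406054  0.02      ]
 [ 0.35388541 -0.22229807  0.02      ]] [ 0.47730946 -0.27824168  0.02      ]
[(np.float64(0.1355218439376964), np.float64(96.39672820380947)), (np.float64(0.2328354515344748), np.float64(4.5368724624020045)), (np.float64(0.13259788652869514), np.float64(-83.56498350613829)), (np.float64(0.23284749306574837), np.float64(-174.74328710220675))]
```

>>> step_arm([
  [0.35, 0.7, 0, -0.38, 87],
  [0.35, 0.7, 0, -0.38, 87],
  [0.35, 0.7, 0, -0.38, 87],
  [0.35, 0.7, 0, -0.38, 87],
  [0.35, 0.7, 0, -0.38, 87],
  [0.35, 0.7, 0, -0.38, 87],
  [0.35, 0.7, 0, -0.38, 87],
])

```text
time_s: 14.42
tcp_pos: [0.5361, 0.1581, 0.2602]
eef_rot: [180.0, 0.1, 7.3]
contact_force: [-0.5, -0.2, -0.3]
gripper_width: 0.0843
gripper_force: 0.0
```

```bash
python3 - <<'E'
from h import *
st=r.get_state(); print(st['time_s'],st['tcp_pos'],st['eef_rot'],st['gripper_width'])
print(delta(st,[.5775,-.0281,.16],8))
E
```

```text
14.4167 [0.53613736 0.15805746 0.26016812] [1.79966247e+02 1.04265147e-01 7.27145145e+00] 0.08433868757312653
(array([0.0706, 0.7593, 0.401 ]), np.float64(-0.0121))
```

>>> step_arm([
  [0.07, 0.76, 0.1, 0, 87],
  [0.07, 0.76, 0.2, 0, 87],
  [0.07, 0.76, 0.3, 0, 87],
  [0.07, 0.76, 0.35, 0, 87],
  [0.07, 0.76, 0.4, 0, 87],
  [0.07, 0.76, 0.4, 0, 87],
  [0.07, 0.76, 0.4, 0, 87],
  [0.07, 0.76, 0.4, 0, 87],
])

```text
time_s: 15.08
tcp_pos: [0.5782, -0.0259, 0.1603]
eef_rot: [180.0, 0.1, 7.4]
contact_force: [0.1, 1.1, -0.0]
gripper_width: 0.0868
gripper_force: 0.0
```

```bash
python3 - <<'E'
from h import *
st=r.get_state(); m,T=T_wc("wrist",st); im=eyes.capture("wrist")
print(st['time_s'],st['tcp_pos'],st['eef_rot'],st['gripper_width'])
print(proj("wrist",[.5775,-.0281,.088],T),proj("wrist",[.5676,-.0255,.096],T))
print(delta(st,[.5775,-.0281,.058],7))
a=im[120:320,140:420,::-1]
sc=eyes.capture("scene"); u,v=proj("scene",[.4994,.3512,.1]).astype(int)
b=sc[v-60:v+60,u-70:u+70,::-1]
A=cv2.resize(a,(630,450),interpolation=cv2.INTER_CUBIC)
cv2.imwrite("pics/w5.png",A)
cv2.imwrite("pics/k5.png",cv2.resize(b,None,fx=4,fy=4,interpolation=cv2.INTER_CUBIC))
B=cv2.resize(b,(160,137)); A[:137,:160]=B; cv2.imwrite("pics/w5b.png",A)
E
```

```text
15.0833 [ 0.57821819 -0.02594979  0.1603316 ] [1.79974218e+02 1.31294122e-01 7.41625022e+00] 0.08675502027239682
[282.25210074 223.98410391] [276.59501557 241.11664667]
(array([-0.003 ,  0.008 ,  0.4093]), np.float64(0.0069))
```

View pics/w5b.png

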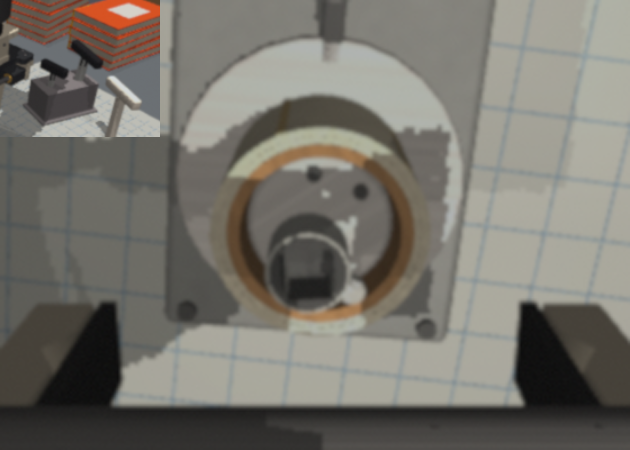

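The nose at crop (352,292) is now swung in, about 86° from outward. The inset shows the key back in the stand. I'll descend on the roll.

>>> step_arm([
  [-0.003, 0.006, 0.12, 0, 87],
  [-0.003, 0.006, 0.24, 0, 87],
  [-0.003, 0.006, 0.34, 0, 87],
  [-0.003, 0.006, 0.41, 0, 87],
  [-0.003, 0.006, 0.41, 0, 87],
  [-0.003, 0.006, 0.41, 0, 87],
  [-0.003, 0.006, 0.41, 0, 60],
  [-0.003, 0.006, 0.41, 0, 60],
  [-0.003, 0.006, 0.41, 0, 60],
  [-0.003, 0.006, 0.41, 0, 60],
  [-0.003, 0.006, 0.41, 0, 60],
  [-0.003, 0.006, 0.41, 0, 60],
], newtons=20)

```text
time_s: 16.18
tcp_pos: [0.5789, -0.0275, 0.0603]
eef_rot: [-180.0, -0.1, 7.4]
contact_force: [-1.4, 2.2, 8.0]
gripper_width: 0.0683
gripper_force: 20.0
```

>>> step_arm([
  [0, 0, -0.03, 0, 60],
  [0, 0, -0.08, 0, 60],
  [0, 0, -0.14, 0, 60],
  [0, 0, -0.2, 0, 60],
  [0, 0, -0.26, 0, 60],
  [0, 0, -0.32, 0, 60],
  [0, 0, -0.38, 0, 60],
  [0, 0, -0.42, 0, 60],
  [0, 0, -0.42, 0, 60],
  [0, 0, -0.42, 0, 60],
])

```text
time_s: 17.02
tcp_pos: [0.5779, -0.0278, 0.1641]
eef_rot: [-180.0, -0.1, 7.4]
contact_force: [-0.2, -0.3, -0.9]
gripper_width: 0.0684
gripper_force: 20.0
```

```bash
python3 - <<'E'
from h import *
st=r.get_state(); print(st['time_s'],st['tcp_pos'],st['eef_rot'],st['gripper_width'],st['gripper_force'],st['contact_force'])
c=np.array([.4773,-.2782]); a=np.radians(5.5); p=c+.055*np.array([np.cos(a),np.sin(a)]); print(p)
print(delta(st,[*p,.16],5.5))
E
```

```text
17.0167 [ 0.57794747 -0.02781931  0.1641248 ] [-1.79977621e+02 -5.45291614e-02  7.42257746e+00] 0.06841950065665624 19.9995688117383 [-0.24811685 -0.29080794 -0.88795578]
[ 0.53204679 -0.27292848]
(array([-0.3087,  0.9485,  0.0158]), np.float64(0.032))
```

>>> step_arm([
  [-0.03, 0.1, 0, 0, 60],
  [-0.07, 0.22, 0, 0.03, 60],
  [-0.11, 0.34, 0, 0.03, 60],
  [-0.15, 0.46, 0, 0.03, 60],
  [-0.19, 0.58, 0, 0.03, 60],
  [-0.23, 0.7, 0, 0.03, 60],
  [-0.27, 0.82, 0, 0.03, 60],
  [-0.3, 0.91, 0, 0.03, 60],
  [-0.309, 0.948, 0, 0.03, 60],
  [-0.309, 0.948, 0, 0.03, 60],
  [-0.309, 0.948, 0, 0.03, 60],
])

```text
time_s: 17.93
tcp_pos: [0.5314, -0.273, 0.1626]
eef_rot: [-180.0, 0.1, 5.6]
contact_force: [0.1, 0.4, -1.0]
gripper_width: 0.0685
gripper_force: 20.0
```

```bash
python3 - <<'E'
from h import *
st=r.get_state(); print(st['time_s'],st['tcp_pos'],st['eef_rot'],st['gripper_width'],st['gripper_force'],st['contact_force'])
print(delta(st,[.532,-.273,.0375],5.5))
m,T=T_wc("wrist",st); im=eyes.capture("wrist"); cv2.imwrite("pics/w6.png",im[:,:,::-1])
E
```

```text
17.9333 [ 0.53138612 -0.27297312  0.16264482] [-1.79956136e+02  9.48001235e-02  5.55348541e+00] 0.06848373916541228 19.999694496295888 [ 0.08607113  0.36085604 -0.9530371 ]
(array([0.0033, 0.0007, 0.5006]), np.float64(0.0009))
```

View pics/w6.png

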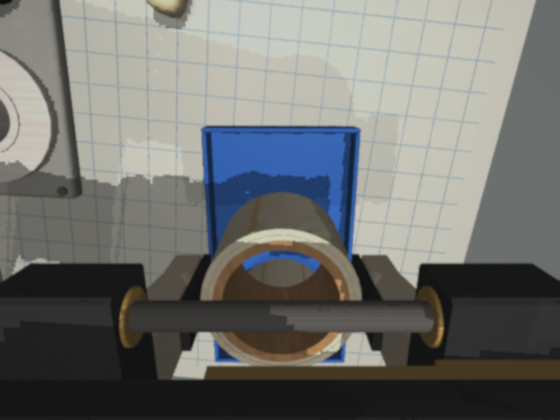

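The tray's walls at x 205–358 are centred on the tool and square to it, so I'll lower.

>>> step_arm([
  [0.002, 0, 0.06, 0, 60],
  [0.002, 0, 0.14, 0, 60],
  [0.002, 0, 0.22, 0, 60],
  [0.002, 0, 0.3, 0, 60],
  [0.002, 0, 0.38, 0, 60],
  [0.002, 0, 0.44, 0, 60],
  [0.002, 0, 0.47, 0, 60],
  [0.002, 0, 0.485, 0, 60],
  [0.002, 0, 0.492, 0, 60],
  [0.002, 0, 0.492, 0, 60],
  [0.002, 0, 0.492, 0, 60],
])

```text
time_s: 18.9
tcp_pos: [0.5333, -0.2727, 0.0417]
eef_rot: [180.0, -0.1, 5.7]
contact_force: [0.6, 0.2, -1.0]
gripper_width: 0.0684
gripper_force: 20.0
```

>>> step_arm([
  [0, 0, 0.005, 0, 60],
  [0, 0, 0.01, 0, 60],
  [0, 0, 0.015, 0, 60],
  [0, 0, 0.018, 0, 60],
  [0, 0, 0.018, 0, 60],
])

```text
time_s: 19.32
tcp_pos: [0.5325, -0.2729, 0.0364]
eef_rot: [180.0, -0.0, 5.6]
contact_force: [-0.1, -0.2, -0.7]
gripper_width: 0.0682
gripper_force: 20.0
```

>>> step_arm([
  [0, 0, 0.003, 0, 60],
  [0, 0, 0.006, 0, 60],
  [0, 0, 0.006, 0, 60],
])

```text
time_s: 19.57
tcp_pos: [0.5325, -0.2729, 0.0362]
eef_rot: [180.0, -0.0, 5.7]
contact_force: [-4.4, 2.1, 12.4]
gripper_width: 0.0682
gripper_force: 20.0
```

On the floor. Ease off, open and retreat.

>>> step_arm([
  [0, 0, -0.005, 0, 60],
  [0, 0, -0.005, 0, 72],
  [0, 0, -0.005, 0, 82],
  [0, 0, -0.005, 0, 82],
  [0, 0, -0.005, 0, 82],
  [0, 0, -0.1, 0, 82],
  [0, 0, -0.25, 0, 82],
  [0, 0, -0.4, 0, 82],
  [0, 0, -0.56, 0, 82],
  [0, 0, -0.56, 0, 82],
  [0, 0, -0.56, 0, 82],
  [0, 0, -0.56, 0, 82],
])

```text
time_s: 20.57
tcp_pos: [0.5323, -0.2726, 0.1747]
eef_rot: [-180.0, -0.0, 5.6]
contact_force: [-0.8, -0.2, 0.0]
gripper_width: 0.0818
gripper_force: 0.0
```

```bash
python3 - <<'E'
from h import *
st=r.get_state(); print(st['time_s'],st['tcp_pos'],st['gripper_width'],st['contact_force'])
im=eyes.capture("scene"); u,v=proj("scene",[.52,-.27,.03]).astype(int); a,b=proj("scene",[.49,.33,.08]).astype(int)
A=cv2.resize(im[v-75:v+75,max(u-60,0):max(u-60,0)+130,::-1],(390,450)); B=cv2.resize(im[b-75:b+75,a-65:a+65,::-1],(390,450))
cv2.imwrite("pics/s7.png",np.hstack([A,B]))
E
```

```text
20.5667 [ 0.5323431  -0.27260537  0.1747275 ] 0.08177807370532407 [-0.76478084 -0.18317886  0.00687296]
```

View pics/s7.png

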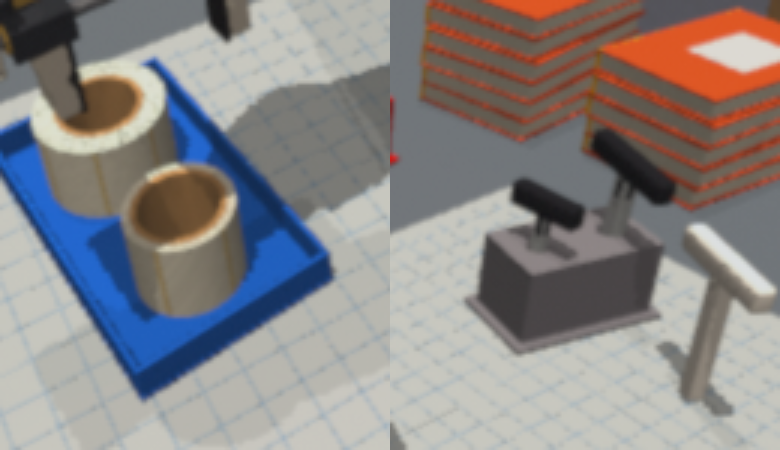

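The roll stands upright in the tray beside the full roll, at about (185,240) in the left half of the picture. The large key stands in its hole at about (632,165) in the right half, and the gripper is clear.

```bash
python3 -c "
from plant import workorder
print(workorder.close_job())"
```

```text
the job is handed in; nothing more can be done
None
```

I handed the job in at about 20.6 s, with no verdict returned: the lock is turned to its stop with the nose in, the large key is back in its stand hole, and the roll stands upright in the tray with the full roll and small key left alone.

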